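# Start the packing line in order

## Task

Start the packing line from its far end: with a fingertip press in the button of the carton elevator (the box with the broad round mushroom head), then the roller conveyor's (the square key), then the tape sealer's (the long bar), each with a light touch straight down until it is well in; it stays in by itself. Do not grasp, lift, tip or shove the loose button boxes, leave the label printer's button (the small round one) out, and leave everything else on the table where it stands.

Things in the scene. Friction and masses are not known exactly. Their poses are not given: they have to be found in the camera images.
- elevator_box: carton-elevator button box: loose black plastic box 76 x 76 x 60 mm, 0.55 to 0.9 kg, standing on the table; its white button stands on the middle of the lid and is a broad round mushroom head, 44 mm across, slightly domed. Origin: centre of the underside, z up.
- elevator_top (a point): centre of the top face of the carton-elevator box's button, on the box's middle axis; 92 mm above the table when out, 82 when in. The head is 12 mm thick, its underside 20 mm above the lid when out. Pushed on once in, the sprung head gives up to 8 mm more (5 N rising to 17 N), then a hard stop; let go, it springs back these 8 mm and the button stays in.
- elevator_button (a joint): how far the carton-elevator button is pressed straight down, m: 0 = out, 0.010 = fully in (the head's overtravel beyond it is not counted). It yields at about 4 N all the way and stays where it is pushed (no spring back); it counts as switched in beyond 0.006, and as untouched below 0.003.
- conveyor_box: roller-conveyor button box: loose black plastic box 76 x 76 x 60 mm, 0.55 to 0.9 kg, standing on the table; its white button stands on the middle of the lid and is a square key, 34 x 34 mm, flat. Origin: centre of the underside, z up.
- conveyor_top (a point): centre of the top face of the roller-conveyor box's button, on the box's middle axis; 92 mm above the table when out, 82 when in. The head is 12 mm thick, its underside 20 mm above the lid when out. Pushed on once in, the sprung head gives up to 8 mm more (5 N rising to 17 N), then a hard stop; let go, it springs back these 8 mm and the button stays in.
- conveyor_button (a joint): how far the roller-conveyor button is pressed straight down, m: 0 = out, 0.010 = fully in (the head's overtravel beyond it is not counted). It yields at about 4 N all the way and stays where it is pushed (no spring back); it counts as switched in beyond 0.006, and as untouched below 0.003.
- sealer_box: tape-sealer button box: loose black plastic box 76 x 76 x 60 mm, 0.55 to 0.9 kg, standing on the table; its white button stands on the middle of the lid and is a long bar, 70 mm (along the box's y) x 18 mm (along its x), flat. Origin: centre of the underside, z up.
- sealer_top (a point): centre of the top face of the tape-sealer box's button, on the box's middle axis; 92 mm above the table when out, 82 when in. The head is 12 mm thick, its underside 20 mm above the lid when out. Pushed on once in, the sprung head gives up to 8 mm more (5 N rising to 17 N), then a hard stop; let go, it springs back these 8 mm and the button stays in.
- sealer_button (a joint): how far the tape-sealer button is pressed straight down, m: 0 = out, 0.010 = fully in (the head's overtravel beyond it is not counted). It yields at about 4 N all the way and stays where it is pushed (no spring back); it counts as switched in beyond 0.006, and as untouched below 0.003.
- printer_box: label-printer button box: loose black plastic box 76 x 76 x 60 mm, 0.55 to 0.9 kg, standing on the table; its white button stands on the middle of the lid and is a small round button, 18 mm across, flat; it must stay out. Origin: centre of the underside, z up.
- printer_top (a point): centre of the top face of the label-printer box's button, on the box's middle axis; 92 mm above the table when out, 82 when in. The head is 12 mm thick, its underside 20 mm above the lid when out. Pushed on once in, the sprung head gives up to 8 mm more (5 N rising to 17 N), then a hard stop; let go, it springs back these 8 mm and the button stays in.
- printer_button (a joint): how far the label-printer button is pressed straight down, m: 0 = out, 0.010 = fully in (the head's overtravel beyond it is not counted). It yields at about 4 N all the way and stays where it is pushed (no spring back); it counts as switched in beyond 0.006, and as untouched below 0.003.
- ink_stamp: bystander: self-inking stamp, black frame 46 x 62 mm with a round orange grip on top, 121 mm tall, standing. Origin: centre of the underside.
- wood_stamp: bystander: turned wooden hand stamp, 44 mm across the foot, 85 mm tall, standing. Origin: centre of the underside.
- tape_roll: bystander: roll of brown tape, 96 mm across, 76 mm hole, 48 mm high, lying flat. Origin: centre of the underside.
- pen_cup: bystander: steel cup 68 mm across, 90 mm high, with three pens reaching 140 mm. Origin: centre of the underside.
- small_carton: bystander: closed cardboard carton 110 x 80 x 60 mm. Origin: centre of the underside.
- glue_bottle: bystander: white bottle 52 mm across, 130 mm tall, standing. Origin: centre of the underside.
- bowl: bystander: grey plastic bowl 130 mm across, 50 mm high. Origin: centre of the underside.
There are look-alikes about, which are no part of the job. What is shaped like the sealer_box but purple is not meant.

How it is judged (in metres and radians):
On the way, in this order (a step that is already met when the one before it is completed fails the run):
1. the carton elevator's mushroom button is pressed in, the other buttons still out (value of joint elevator_button above 0.006 m and value of joint each of conveyor_button, sealer_button, printer_button below 0.003 m), for 0.1 s.
2. then the roller conveyor's square key is pressed in (value of joint each of elevator_button, conveyor_button above 0.006 m and value of joint each of sealer_button, printer_button below 0.003 m), for 0.1 s.
3. then the tape sealer's bar is pressed in (value of joint each of elevator_button, conveyor_button, sealer_button above 0.006 m and value of joint printer_button below 0.003 m), for 0.1 s.
At the end, for the whole second after the job is handed in: Elevator, conveyor and sealer buttons each pressed in more than 6 mm of their 10 mm, in that order; printer button less than 3 mm; all four boxes at rest, upright within 0.1 rad and within 30 mm of where they began; the bystanders standing (within 0.2 rad) and within 30 mm of where they began (all of step 3 and distance of each of elevator_box, conveyor_box, sealer_box, printer_box, ink_stamp, wood_stamp, tape_roll, pen_cup, small_carton, glue_bottle, bowl from where it was at the start of the episode below 0.03 m and angle between each of elevator_box, conveyor_box, sealer_box, printer_box's own z axis and vertical below 0.1 rad and linear speed of each of elevator_box, conveyor_box, sealer_box, printer_box below 0.02 m/s and angle between each of ink_stamp, wood_stamp, tape_roll, pen_cup, small_carton, glue_bottle, bowl's own z axis and vertical below 0.2 rad); the robot touches nothing.
It fails at once if a button is pressed out of order: the conveyor's before the elevator's is in, or the sealer's before the conveyor's is in ((value of joint conveyor_button above 0.003 m and value of joint elevator_button below 0.006 m) or (value of joint sealer_button above 0.003 m and value of joint conveyor_button below 0.006 m)).
It fails at once if the label printer's button is pressed (more than 3 mm) (value of joint printer_button above 0.003 m).
It fails at once if a button box is lifted (over 8 mm), tipped (over 0.15 rad) or shoved (over 30 mm) (height (world z) of any of elevator_box, conveyor_box, sealer_box, printer_box above 0.008 m or angle between any of elevator_box, conveyor_box, sealer_box, printer_box's own z axis and vertical above 0.15 rad or distance of any of elevator_box, conveyor_box, sealer_box, printer_box from where it was at the start of the episode above 0.03 m).
It fails at once if a button or its box is pushed harder than 20 N (contact force between any of the arm, the fingers and elevator_box above 20 N or contact force between any of the arm, the fingers and conveyor_box above 20 N or contact force between any of the arm, the fingers and sealer_box above 20 N or contact force between any of the arm, the fingers and printer_box above 20 N).
It fails at once if a bystander is moved more than 30 mm or tipped (over 0.3 rad) (distance of any of ink_stamp, wood_stamp, tape_roll, pen_cup, small_carton, glue_bottle, bowl from where it was at the start of the episode above 0.03 m or angle between any of ink_stamp, wood_stamp, tape_roll, pen_cup, small_carton, glue_bottle, bowl's own z axis and vertical above 0.3 rad).
It also fails if it takes over 46 s, if anything falls off the work surface, if the arm or the gripper's body presses on something with over 40 N, if the wrist force passes 120 N, or if a joint passes its speed limit or range.

## Robot

A 6-joint arm with a two-finger parallel gripper is mounted at the origin on the work surface. World frame = base frame: x ahead of the robot, y to its left, z up, the work surface at z = 0. Lengths are in m, angles in degrees, forces in N, time in s.
With the tool pointing down it reaches from about 0.3 to 1 m from the base axis. Payload 5.1 kg.
Tool frame: the origin (TCP) lies between the finger pads; the fingertips stand 22 mm ahead of it and the grasp point (between the pads) lies 3 mm ahead of it (ctrl.tcp_to_tips is the distance from the TCP to the fingertips, in m); z points along the fingers, y is the line along which they close (so a half turn about z gives the same grasp; the last joint's range is limited). The gripper opens to 95 mm and grips with 3 to 60 N. Pads are 20 mm wide; open, the fingers measure 119 mm over their backs; the gripper's body (75 mm by 180 mm) begins 59 mm behind the grasp point.
Start: joints at [-70.451, 7.093, 94.555, -0, 78.352, -4.733], TCP at [0.267, -0.592, 0.237] pointing down, gripper open.
Joint ranges: [-149.61, 149.61], [-58.7, 133.49], [1.44, 155.28], [-77.14, 257.14], [18.33, 153.61], [-166.67, 166.67]. Speed limits (degrees/s): [147.25, 147.25, 180, 180, 180, 180].

## Interface

Orientations are given as [roll, pitch, yaw] about the fixed x, y, z axes, in that order (R = Rz(yaw) Ry(pitch) Rx(roll)).
In Python, from station import ctrl gives the robot as it stands.
- The arm moves only by the tool jog_arm, never from a script. Its argument "deltas" is a list of rows, each an object with "offset": the shift along the tool's x, y, z in cm, a list of three; "dr": the turn, a rotation vector about the tool's x, y, z in rad, a list of three. A call has 1 to 12 rows; each row shifts and turns the commanded pose from where the row before left it, along the tool's axes as they then stand; what a row does not reach is not made up. A row lasts 1/8 s, in which the tool goes at most 62.5 mm and 10.7 degrees, less where a joint would pass 70% of its speed; a pose out of reach is approached as far as the arm can. A call is refused whole if a number of a shift passes 6.25 or a number of a turn 0.188, either way. A call with a gripper value outside its range is refused whole. "claw" is the finger opening in cm, from 0 to 9.51, set as the call begins (left out, the last holds). The fingers move at their own pace and stop on an object; "squeeze" is the grip in N (left out, the last holds). Time passes only in rows, so rows that do not move let the fingers close. It gives the time, the measured TCP pose, the force, the opening and the grip force at its end, in the units of the state.
- ctrl.state(): the state, without advancing time (a new reading comes with each control period).
- ctrl.grab_frame(name): name is "scene" or "side" or "wrist"; returns a dict with "img" (480x640x3 uint8, blue, green, red), "z_map" (480x640 float32, m along the optical axis (not along the pixel's ray), 0 where there is no reading), "camera_matrix" (3x3 intrinsics, pixels), "R" (3x3) and "t" (3): a world point X has camera coordinates R X + t. Camera axes: x right, y down, z forward; pixel columns grow to the right and rows downward; lengths in m; the calibration is good to about 2 mm. A picture is of the moment at which its call begins.
- ctrl.finish_job(): hands the job in; it is judged then, once.
The state is a dict: "time": time; "joints": joint angles; "qvel": joint speeds; "joint_torque": joint torques, N m; "tool_pos": TCP position; "tool_rot": TCP orientation; "wrist_force": force on the tool from outside, world axes, zero at the start; "ft_torque": the same for the moment, N m; "width": opening from 0.0 (shut) to 1.0 (fully open); "grip_force": force on a finger pad.
Only numpy, scipy, OpenCV 4.12 (cv2) and the standard library are available. Lean on these libraries where they do the work, as an engineer would, in place of code of your own. Each camera call takes 0.05 s, during which the arm holds its last target. There are 200 camera calls.

## Working session

There is one attempt and no reset: what is moved stays moved. The work goes in short steps, Python scripts to look and compute and a tool call to move; the robot and the scene stay as the last step left them, time stands still between calls to the robot, and variables do not carry over. Pictures are saved under pics/ and viewed, at most 10 in all, crops included, and the job is handed in when it is done.

Besides the shell and the picture viewer there is one more tool, called after ">>>" as name(argument=value, ...), one argument or row to a line, values as JSON. jog_arm: Moves the arm, as the interface text tells. Its arguments: {"type":"object","properties":{"deltas":{"type":"array","items":{"type":"object","properties":{"offset":{"type":"array","items":{"type":"number"}},"dr":{"type":"array","items":{"type":"number"}}}}},"claw":{"type":"number"},"squeeze":{"type":"number"}},"required":["deltas"]}

```bash
mkdir -p pics; cat > h.py <<'E'
import numpy as np, cv2
from station import ctrl
def world(f):
    z=f["z_map"]; K=f["camera_matrix"]; v,u=np.mgrid[:480,:640]
    c=np.stack([(u-K[0,2])/K[0,0]*z,(v-K[1,2])/K[1,1]*z,z],-1)
    return (c-f["t"])@f["R"]
E
python3 - <<'E'
from h import *
for n in ["scene","side"]:
    f=ctrl.grab_frame(n); cv2.imwrite(f"pics/{n}0.png",f["img"]); np.savez(f"{n}.npz",**f)
    print(n,-f["R"].T@f["t"])
s=ctrl.state(); print(s, ctrl.tcp_to_tips)
E
```

```text
scene [ 1.35728185 -0.71614019  0.99520622]
side [0.17590614 0.76743103 0.80000038]
{'time': 0.1, 'joints': array([-7.04507575e+01,  7.12950311e+00,  9.46253766e+01, -2.40970838e-03,
        7.83526724e+01, -4.73521858e+00]), 'qvel': array([ 0.01596621, -0.02272194, -0.20628704,  0.04409674,  0.1238276 ,
        0.06999797]), 'joint_torque': array([ 4.40417934e-04, -4.18881655e+01, -3.61096573e+01,  7.76224514e-02,
        4.60968108e-02, -7.18743149e-05]), 'tool_pos': array([ 0.26707898, -0.59200283,  0.23552192]), 'tool_rot': array([-1.79892620e+02, -6.52741694e-03,  2.42849437e+01]), 'wrist_force': array([ 0.06791711, -0.18329626, -0.06344676]), 'ft_torque': array([ 0.00866283,  0.00387213, -0.02642648]), 'grip_force': 0.0, 'width': 0.9993266555539118} 0.022
```

View pics/scene0.png

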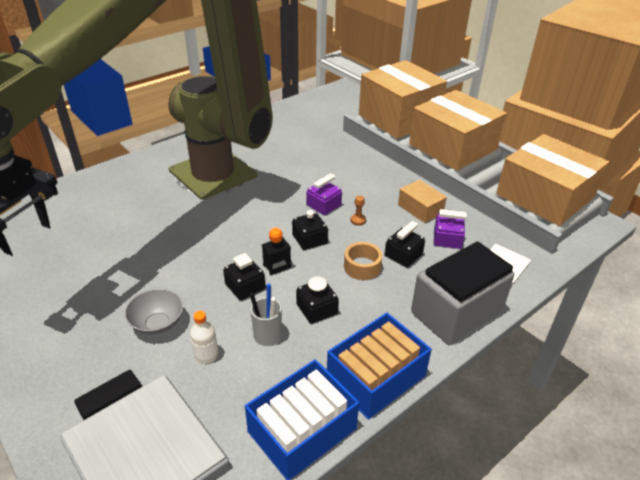

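View pics/side0.png

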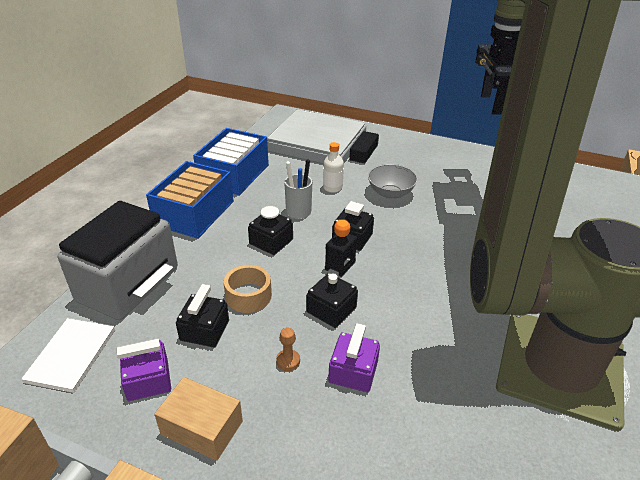

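Scene view: mushroom (317,285) is the elevator, square key (243,262) the conveyor, and small round (310,214) the printer, which stays out. There are three bars: black box (406,230), purple (324,181) and purple (451,215). The black one is the sealer, since purple is not meant. Next I'll measure and make one enlarged crop.

```bash
python3 - <<'E'
from h import *
seeds={"scene":dict(elev=(317,285),conv=(243,262),seal=(406,230),prin=(310,214)),
"side":dict(elev=(269,213),conv=(355,209),seal=(200,298),prin=(333,278))}
for n in seeds:
    f=dict(np.load(n+".npz")); W=world(f); g=f["img"].min(2)
    m=((g>140)&(W[...,2]>.08)&(W[...,2]<.1)).astype(np.uint8)
    k,L=cv2.connectedComponents(m)
    for b,(u,v) in seeds[n].items():
        win=L[v-6:v+7,u-6:u+7]; l=np.bincount(win[win>0]).argmax() if (win>0).any() else 0
        P=W[(L==l)] ; P=P[P[:,2]>np.median(P[:,2])-.004]
        r=cv2.minAreaRect((P[:,:2]*1000).astype(np.float32))
        print(n,b,len(P),"rect",np.round(r[0],1),np.round(r[1],1),round(r[2],1),"z",P[:,2].mean().round(4),"mean",P.mean(0).round(4))
    # tall stuff
    t=((W[...,2]>.1)&(W[...,2]<.3)&(W[...,0]>.2)&(W[...,0]<1.0)&(abs(W[...,1])<.5)).astype(np.uint8)
    k,L,st,_=cv2.connectedComponentsWithStats(t)
    for i in range(1,k):
        if st[i,4]>15:
            P=W[L==i]; print("  tall",st[i,:4],P.min(0).round(3),P.max(0).round(3))
im=cv2.imread("pics/scene0.png")[160:330,200:480]
cv2.imwrite("pics/crop.png",cv2.resize(im,None,fx=2.8,fy=2.8,interpolation=2))
E
```

```text
scene elev 193 rect [ 652.1 -117.9] [40.4 42.4] 41.6 z 0.0893 mean [ 0.6528 -0.1189  0.0893]
scene conv 149 rect [ 481.8 -207.8] [34.7 38.3] 85.3 z 0.091 mean [ 0.4825 -0.2085  0.091 ]
scene seal 140 rect [645.4 184. ] [20.  76.5] 9.9 z 0.0904 mean [0.6461 0.1821 0.0904]
scene prin 28 rect [440.3  31. ] [13.1 21.6] 50.9 z 0.0908 mean [0.4404 0.0312 0.0908]
  tall [239 110   8  25] [ 0.2   -0.011  0.227] [0.208 0.007 0.3  ]
  tall [244 135   6  11] [ 0.2   -0.003  0.192] [0.206 0.015 0.224]
  tall [269 228  14  14] [ 0.459 -0.12   0.1  ] [ 0.491 -0.089  0.123]
  tall [416 241  99  75] [0.797 0.037 0.1  ] [0.937 0.227 0.154]
  tall [267 284   9  27] [ 0.626 -0.257  0.1  ] [ 0.674 -0.232  0.143]
  tall [249 292   8  16] [ 0.624 -0.284  0.102] [ 0.636 -0.271  0.141]
  tall [193 311  15  19] [ 0.591 -0.404  0.1  ] [ 0.62  -0.379  0.133]
side elev 171 rect [ 650.9 -110.8] [40.1 41.7] 42.6 z 0.0906 mean [ 0.6498 -0.1092  0.0906]
side conv 133 rect [ 482.4 -201.3] [42.  32.8] 84.5 z 0.0927 mean [ 0.4817 -0.2015  0.0927]
side seal 265 rect [645.5 187.8] [18.1 72.8] 9.7 z 0.0923 mean [0.6452 0.1899 0.0923]
side prin 45 rect [439.5  36.2] [16.5 17. ] 44.2 z 0.0927 mean [0.4402 0.0362 0.0927]
  tall [328 142  11  16] [ 0.593 -0.4    0.1  ] [ 0.617 -0.373  0.134]
  tall [286 161   6  17] [ 0.659 -0.25   0.101] [ 0.671 -0.239  0.142]
  tall [304 160   6  16] [ 0.624 -0.278  0.102] [ 0.637 -0.262  0.142]
  tall [298 168   4  16] [ 0.625 -0.235  0.101] [ 0.634 -0.224  0.141]
  tall [ 58 201 113  86] [0.794 0.05  0.1  ] [0.936 0.241 0.154]
  tall [471 207  13  53] [ 0.2   -0.005  0.2  ] [0.206 0.018 0.3  ]
  tall [334 220  16  16] [ 0.456 -0.114  0.1  ] [ 0.489 -0.081  0.124]
```

View pics/crop.png

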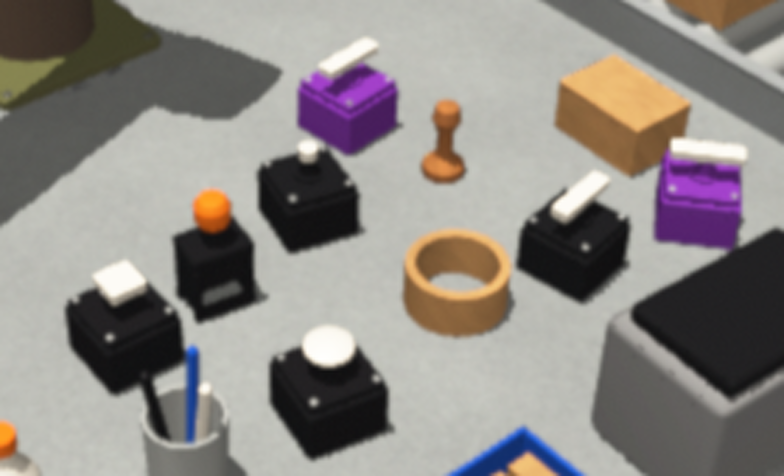

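The crop confirms it: black bar box (406,230) is the sealer and the other two bars are purple. Widths (about 41, 34 and 18x72 mm) and heights (about 91 mm) fit the description. Averaging the two cameras gives elevator (.651,-.114), conveyor (.482,-.205), sealer (.645,.187). Now I'll close the fingers and go over the elevator, staying high.

>>> jog_arm(
  deltas=[
    {"offset": [4, -2, 0]},
    {"offset": [4, -2, 0]},
    {"offset": [4, -2, 0]},
    {"offset": [4, -2, 0]},
    {"offset": [4, -2, 0]},
    {"offset": [4, -2, 0]},
    {"offset": [4, -2, 0]},
    {"offset": [4, -2, 0]},
    {"offset": [4, -2, 0]},
    {"offset": [4, -2, 0]},
    {"offset": [4, -2, 0]},
    {"offset": [4, -2, 0]},
  ],
  claw=0,
)

```text
invalid input at $.deltas[0]: expected keys offset, dr
```

>>> jog_arm(
  deltas=[
    {"offset": [3.3, -1.9, 0]},
    {"offset": [3.3, -1.9, 0]},
    {"offset": [0, 0, 0]},
    {"offset": [0, 0, 0]},
    {"offset": [0, 0, 0]},
    {"offset": [0, 0, 0]},
  ],
)

```text
invalid input at $.deltas[0]: expected keys offset, dr
```

>>> jog_arm(
  deltas=[
    {"offset": [4, -2, 0], "dr": [0, 0, 0]},
    {"offset": [4, -2, 0], "dr": [0, 0, 0]},
    {"offset": [4, -2, 0], "dr": [0, 0, 0]},
    {"offset": [4, -2, 0], "dr": [0, 0, 0]},
    {"offset": [4, -2, 0], "dr": [0, 0, 0]},
    {"offset": [4, -2, 0], "dr": [0, 0, 0]},
    {"offset": [4, -2, 0], "dr": [0, 0, 0]},
    {"offset": [4, -2, 0], "dr": [0, 0, 0]},
    {"offset": [4, -2, 0], "dr": [0, 0, 0]},
    {"offset": [4, -2, 0], "dr": [0, 0, 0]},
    {"offset": [4, -2, 0], "dr": [0, 0, 0]},
    {"offset": [4, -2, 0], "dr": [0, 0, 0]},
  ],
  claw=0,
)

```text
time: 1.6
tool_pos: [0.6066, -0.175, 0.2361]
tool_rot: [-180.0, 0.0, 24.3]
wrist_force: [0.5, -0.6, 0.2]
width: 0.006
grip_force: 0.0
```

>>> jog_arm(
  deltas=[
    {"offset": [3.3, -1.9, 0], "dr": [0, 0, 0]},
    {"offset": [3.3, -1.9, 0], "dr": [0, 0, 0]},
    {"offset": [0, 0, 0], "dr": [0, 0, 0]},
    {"offset": [0, 0, 0], "dr": [0, 0, 0]},
    {"offset": [0, 0, 0], "dr": [0, 0, 0]},
    {"offset": [0, 0, 0], "dr": [0, 0, 0]},
  ],
)

```text
time: 2.35
tool_pos: [0.6502, -0.1154, 0.2367]
tool_rot: [180.0, 0.0, 24.2]
wrist_force: [0.9, 0.4, -0.0]
width: 0.003
grip_force: 0.0
```

On position. The two cameras differ by 6 mm in y, so I'll check it with the wrist camera.

```bash
cat > w.py <<'E'
from h import *
import sys
f=ctrl.grab_frame("wrist"); W=world(f); g=f["img"].min(2)
cv2.imwrite(f"pics/{sys.argv[1]}.png",f["img"])
m=((g>120)&(W[...,2]>.07)&(W[...,2]<.105)).astype(np.uint8)
k,L,st,c=cv2.connectedComponentsWithStats(m)
for i in range(1,k):
    if st[i,4]>80:
        P=W[L==i]; r=cv2.minAreaRect((P[:,:2]*1000).astype(np.float32))
        print(st[i],np.round(r[0],1),np.round(r[1],1),round(r[2]),P.mean(0).round(4),P[:,2].max().round(4))
print(ctrl.state()["tool_pos"])
E
python3 w.py w1
```

```text
[502   0  39  19 429] [ 837.1 -173.2] [10.6 24.2] 24 [ 0.8391 -0.1739  0.0849] 0.087
[ 542    0   50   40 1207] [ 847.1 -201.5] [25.  22.2] 1 [ 0.8455 -0.2023  0.085 ] 0.0877
[630  68  10  20  85] [ 836.5 -272.7] [12.9  7. ] 47 [ 0.8366 -0.2721  0.0758] 0.0816
[ 291  202   57   56 2525] [ 651.5 -115.8] [42.1 41.3] 25 [ 0.6527 -0.1152  0.0901] 0.0938
[434 267  87  80 752] [ 647.2 -244.3] [48.3 67.4] 67 [ 0.6501 -0.2408  0.0896] 0.0918
[503 314  18  25 115] [ 642.4 -284.5] [21.1  5.2] 2 [ 0.6426 -0.2844  0.0899] 0.0914
[ 557  400   52   33 1172] [ 597.4 -378.6] [39.5 26.6] 17 [ 0.5999 -0.3762  0.0932] 0.105
[ 0.65029976 -0.11535655  0.23680024]
```

View pics/w1.png

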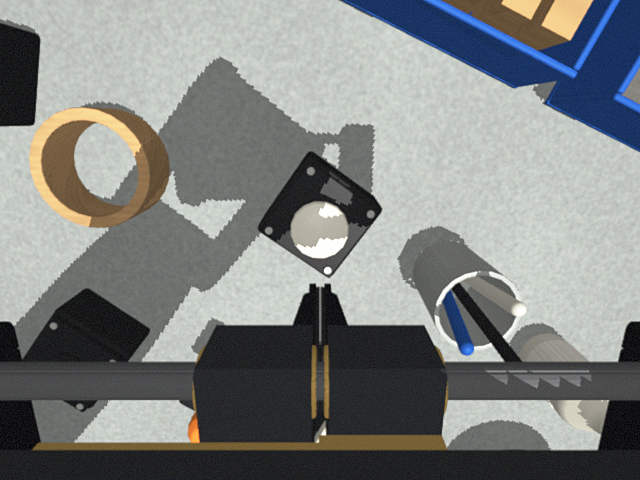

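The wrist view shows the mushroom at (319,230) under the fingers, 42 mm across, centred at (.6515,-.1155), so the tool is within 1.5 mm. Going down to 5 mm above it.

>>> jog_arm(
  deltas=[
    {"offset": [0.1, 0, 3], "dr": [0, 0, 0]},
    {"offset": [0, 0, 3], "dr": [0, 0, 0]},
    {"offset": [0, 0, 3], "dr": [0, 0, 0]},
    {"offset": [0, 0, 2], "dr": [0, 0, 0]},
    {"offset": [0, 0, 0.6], "dr": [0, 0, 0]},
    {"offset": [0, 0, 0], "dr": [0, 0, 0]},
    {"offset": [0, 0, 0], "dr": [0, 0, 0]},
  ],
)

```text
time: 3.28
tool_pos: [0.6525, -0.1144, 0.1223]
tool_rot: [179.9, -0.1, 24.3]
wrist_force: [0.0, 0.0, 0.6]
width: 0.002
grip_force: 0.0
```

>>> jog_arm(
  deltas=[
    {"offset": [0, 0, 0.2], "dr": [0, 0, 0]},
    {"offset": [0, 0, 0.2], "dr": [0, 0, 0]},
    {"offset": [0, 0, 0.2], "dr": [0, 0, 0]},
    {"offset": [0, 0, 0.2], "dr": [0, 0, 0]},
    {"offset": [0, 0, 0.2], "dr": [0, 0, 0]},
    {"offset": [0, 0, 0], "dr": [0, 0, 0]},
    {"offset": [0, 0, 0], "dr": [0, 0, 0]},
  ],
)

```text
time: 4.15
tool_pos: [0.6516, -0.1142, 0.1108]
tool_rot: [180.0, -0.0, 24.3]
wrist_force: [-1.2, -0.2, 3.7]
width: 0.008
grip_force: 1.5
```

Contact at 3.7 N, as expected. The tip is at 88.8 mm and needs about 80.

>>> jog_arm(
  deltas=[
    {"offset": [0, 0, 0.2], "dr": [0, 0, 0]},
    {"offset": [0, 0, 0.2], "dr": [0, 0, 0]},
    {"offset": [0, 0, 0.2], "dr": [0, 0, 0]},
    {"offset": [0, 0, 0.1], "dr": [0, 0, 0]},
    {"offset": [0, 0, 0.1], "dr": [0, 0, 0]},
    {"offset": [0, 0, 0], "dr": [0, 0, 0]},
    {"offset": [0, 0, 0], "dr": [0, 0, 0]},
  ],
)

```text
time: 5.03
tool_pos: [0.6517, -0.1142, 0.1033]
tool_rot: [180.0, -0.0, 24.3]
wrist_force: [-2.5, 0.4, 6.0]
width: 0.003
grip_force: 3.1
```

Tip at 81 mm and 6 N, past the 5 N preload of the overtravel, so it is fully in. Up and over to the conveyor.

>>> jog_arm(
  deltas=[
    {"offset": [0, 0, -0.5], "dr": [0, 0, 0]},
    {"offset": [0, 0, -1.5], "dr": [0, 0, 0]},
    {"offset": [0, 0, -4], "dr": [0, 0, 0]},
    {"offset": [0, 0, -4], "dr": [0, 0, 0]},
    {"offset": [0, 0, -3], "dr": [0, 0, 0]},
    {"offset": [-3.8, 0.2, 0], "dr": [0, 0, 0]},
    {"offset": [-3.8, 0.2, 0], "dr": [0, 0, 0]},
    {"offset": [-3.8, 0.3, 0], "dr": [0, 0, 0]},
    {"offset": [-3.8, 0.3, 0], "dr": [0, 0, 0]},
    {"offset": [-3.8, 0.2, 0], "dr": [0, 0, 0]},
    {"offset": [0, 0, 0], "dr": [0, 0, 0]},
    {"offset": [0, 0, 0], "dr": [0, 0, 0]},
  ],
)

```text
time: 6.52
tool_pos: [0.4837, -0.2032, 0.2332]
tool_rot: [180.0, -0.1, 24.3]
wrist_force: [0.3, -0.8, 0.3]
width: 0.004
grip_force: 0.0
```

```bash
python3 w.py w2
```

```text
[ 440    0   84  102 1004] [ 630.3 -246.1] [67.3 37.9] 61 [ 0.6265 -0.2438  0.0897] 0.0921
[527   2  20  66 402] [ 660.1 -276.7] [38.3 10.5] 39 [ 0.6613 -0.2767  0.0899] 0.0923
[486  10  35  23 225] [ 662.2 -257.1] [ 6.2 21.3] 42 [ 0.6574 -0.2516  0.0888] 0.1048
[ 585  148   55   72 3111] [ 600.  -382.5] [51.3 34.5] 33 [ 0.601  -0.3769  0.0893] 0.1049
[ 290  207   61   60 2157] [ 482.  -205.6] [33.8 34.3] 87 [ 0.4829 -0.2053  0.0917] 0.094
[ 0.4839971  -0.20301311  0.2330836 ]
```

View pics/w2.png

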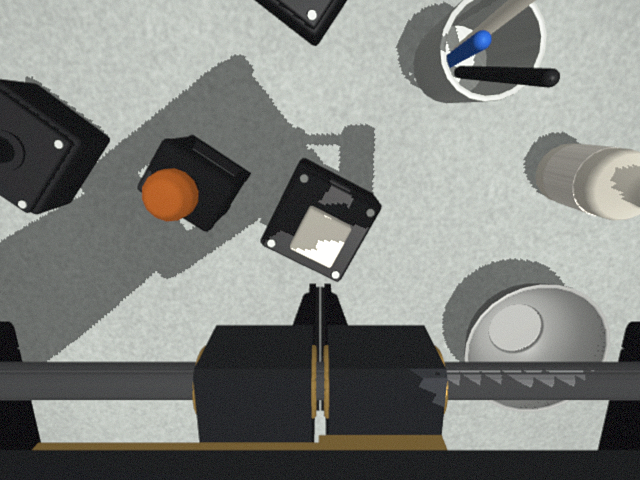

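The square key (320,237) measures 34 mm, centred at (.482,-.2055). I'll correct by 3 mm and go down.

>>> jog_arm(
  deltas=[
    {"offset": [-0.3, 0.1, 3], "dr": [0, 0, 0]},
    {"offset": [0, 0, 3], "dr": [0, 0, 0]},
    {"offset": [0, 0, 3], "dr": [0, 0, 0]},
    {"offset": [0, 0, 1.6], "dr": [0, 0, 0]},
    {"offset": [0, 0, 0.6], "dr": [0, 0, 0]},
    {"offset": [0, 0, 0], "dr": [0, 0, 0]},
    {"offset": [0, 0, 0], "dr": [0, 0, 0]},
  ],
)

```text
time: 7.45
tool_pos: [0.4818, -0.2058, 0.122]
tool_rot: [179.9, -0.1, 24.3]
wrist_force: [0.3, -0.1, 0.4]
width: 0.003
grip_force: 0.0
```

>>> jog_arm(
  deltas=[
    {"offset": [0, 0, 0.2], "dr": [0, 0, 0]},
    {"offset": [0, 0, 0.2], "dr": [0, 0, 0]},
    {"offset": [0, 0, 0.2], "dr": [0, 0, 0]},
    {"offset": [0, 0, 0.2], "dr": [0, 0, 0]},
    {"offset": [0, 0, 0.2], "dr": [0, 0, 0]},
    {"offset": [0, 0, 0], "dr": [0, 0, 0]},
    {"offset": [0, 0, 0], "dr": [0, 0, 0]},
  ],
)

```text
time: 8.32
tool_pos: [0.481, -0.2054, 0.1107]
tool_rot: [180.0, -0.0, 24.3]
wrist_force: [-0.6, 0.2, 2.7]
width: 0.005
grip_force: 1.3
```

>>> jog_arm(
  deltas=[
    {"offset": [0, 0, 0.2], "dr": [0, 0, 0]},
    {"offset": [0, 0, 0.2], "dr": [0, 0, 0]},
    {"offset": [0, 0, 0.2], "dr": [0, 0, 0]},
    {"offset": [0, 0, 0.1], "dr": [0, 0, 0]},
    {"offset": [0, 0, 0.1], "dr": [0, 0, 0]},
    {"offset": [0, 0, 0], "dr": [0, 0, 0]},
    {"offset": [0, 0, 0], "dr": [0, 0, 0]},
  ],
)

```text
time: 9.2
tool_pos: [0.4811, -0.2055, 0.1032]
tool_rot: [180.0, 0.0, 24.3]
wrist_force: [-2.4, 0.4, 5.8]
width: 0.006
grip_force: 3.3
```

In at 5.8 N and 81 mm. Up and across to the sealer.

>>> jog_arm(
  deltas=[
    {"offset": [0, 0, -0.5], "dr": [0, 0, 0]},
    {"offset": [0, 0, -1.5], "dr": [0, 0, 0]},
    {"offset": [0, 0, -4], "dr": [0, 0, 0]},
    {"offset": [0, 0, -4], "dr": [0, 0, 0]},
    {"offset": [0, 0, -3], "dr": [0, 0, 0]},
    {"offset": [3.5, -3.2, 0], "dr": [0, 0, 0]},
    {"offset": [3.5, -3.2, 0], "dr": [0, 0, 0]},
    {"offset": [3.5, -3.2, 0], "dr": [0, 0, 0]},
    {"offset": [3.5, -3.2, 0], "dr": [0, 0, 0]},
    {"offset": [3.5, -3.2, 0], "dr": [0, 0, 0]},
  ],
)

```text
time: 10.45
tool_pos: [0.5752, 0.014, 0.2333]
tool_rot: [180.0, -0.0, 24.3]
wrist_force: [1.2, -0.6, -0.2]
width: 0.004
grip_force: 0.0
```

>>> jog_arm(
  deltas=[
    {"offset": [3.5, -3.2, 0], "dr": [0, 0, 0]},
    {"offset": [3.5, -3.2, 0], "dr": [0, 0, 0]},
    {"offset": [3.5, -3.3, 0], "dr": [0, 0, 0]},
    {"offset": [3.1, -3.3, 0], "dr": [0, 0, 0]},
    {"offset": [0, 0, 0], "dr": [0, 0, 0]},
    {"offset": [0, 0, 0], "dr": [0, 0, 0]},
  ],
)

```text
time: 11.2
tool_pos: [0.645, 0.1865, 0.2327]
tool_rot: [180.0, 0.0, 24.3]
wrist_force: [-0.1, 0.1, 0.1]
width: 0.005
grip_force: 0.0
```

```bash
python3 w.py w3
```

```text
[ 108   51   65  113 3158] [675.1 327.6] [70. 19.] 40 [0.677  0.328  0.0913] 0.0941
[ 271  210   99   47 2445] [646.  185.2] [18.3 69.4] 9 [0.6468 0.1856 0.0916] 0.094
[0.64498813 0.18601116 0.23280575]
```

View pics/w3.png

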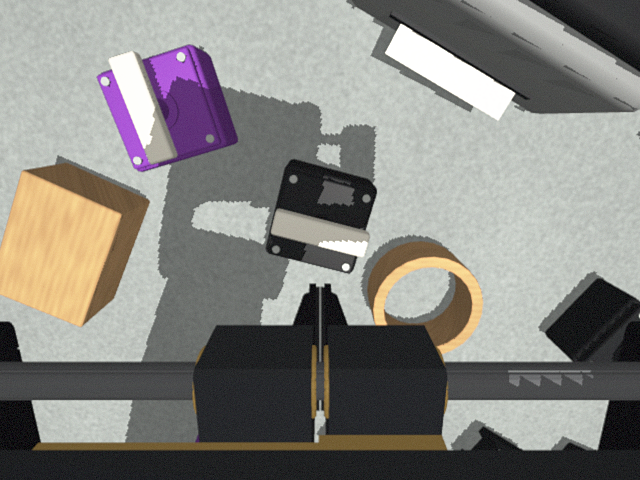

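The black box's bar (320,233), 18 x 69 mm, is centred at (.646,.185), within 1.5 mm of the tool. The purple one is well away. Going down.

>>> jog_arm(
  deltas=[
    {"offset": [0.1, 0.1, 3], "dr": [0, 0, 0]},
    {"offset": [0, 0, 3], "dr": [0, 0, 0]},
    {"offset": [0, 0, 3], "dr": [0, 0, 0]},
    {"offset": [0, 0, 1.6], "dr": [0, 0, 0]},
    {"offset": [0, 0, 0.6], "dr": [0, 0, 0]},
    {"offset": [0, 0, 0], "dr": [0, 0, 0]},
    {"offset": [0, 0, 0], "dr": [0, 0, 0]},
  ],
)

```text
time: 12.12
tool_pos: [0.6474, 0.1865, 0.1223]
tool_rot: [180.0, -0.1, 24.3]
wrist_force: [-0.2, -0.2, 0.2]
width: 0.006
grip_force: 0.0
```

>>> jog_arm(
  deltas=[
    {"offset": [0, 0, 0.2], "dr": [0, 0, 0]},
    {"offset": [0, 0, 0.2], "dr": [0, 0, 0]},
    {"offset": [0, 0, 0.2], "dr": [0, 0, 0]},
    {"offset": [0, 0, 0.2], "dr": [0, 0, 0]},
    {"offset": [0, 0, 0.2], "dr": [0, 0, 0]},
    {"offset": [0, 0, 0], "dr": [0, 0, 0]},
    {"offset": [0, 0, 0], "dr": [0, 0, 0]},
  ],
)

```text
time: 13.0
tool_pos: [0.6466, 0.1864, 0.1107]
tool_rot: [-180.0, -0.0, 24.3]
wrist_force: [-0.3, -0.3, 3.4]
width: 0.007
grip_force: 1.5
```

>>> jog_arm(
  deltas=[
    {"offset": [0, 0, 0.2], "dr": [0, 0, 0]},
    {"offset": [0, 0, 0.2], "dr": [0, 0, 0]},
    {"offset": [0, 0, 0.2], "dr": [0, 0, 0]},
    {"offset": [0, 0, 0.1], "dr": [0, 0, 0]},
    {"offset": [0, 0, 0.1], "dr": [0, 0, 0]},
    {"offset": [0, 0, 0], "dr": [0, 0, 0]},
    {"offset": [0, 0, 0], "dr": [0, 0, 0]},
  ],
)

```text
time: 13.88
tool_pos: [0.6466, 0.1864, 0.1033]
tool_rot: [-180.0, -0.0, 24.3]
wrist_force: [-3.0, 0.2, 6.7]
width: 0.009
grip_force: 3.2
```

In at 6.7 N. I'll lift clear and check the button heights.

>>> jog_arm(
  deltas=[
    {"offset": [0, 0, -0.5], "dr": [0, 0, 0]},
    {"offset": [0, 0, -1.5], "dr": [0, 0, 0]},
    {"offset": [0, 0, -4], "dr": [0, 0, 0]},
    {"offset": [0, 0, -4], "dr": [0, 0, 0]},
    {"offset": [0, 0, -4], "dr": [0, 0, 0]},
    {"offset": [0, 0, -2], "dr": [0, 0, 0]},
    {"offset": [0, 0, 0], "dr": [0, 0, 0]},
    {"offset": [0, 0, 0], "dr": [0, 0, 0]},
    {"offset": [0, 0, 0], "dr": [0, 0, 0]},
  ],
)

```text
time: 15.0
tool_pos: [0.6456, 0.1862, 0.2599]
tool_rot: [-179.9, 0.2, 24.3]
wrist_force: [-0.9, 0.5, -0.4]
width: 0.007
grip_force: 0.0
```

```bash
python3 - <<'E'
from h import *
T=dict(elev=(.652,-.1155),conv=(.482,-.2055),seal=(.646,.186),prin=(.44,.034))
for n in ["scene","side","wrist"]:
    f=ctrl.grab_frame(n); W=world(f); g=f["img"].min(2)
    for b,c in T.items():
        m=(np.hypot(W[...,0]-c[0],W[...,1]-c[1])<.03)&(g>100)&(W[...,2]>.066)&(W[...,2]<.11)
        P=W[m]
        if len(P)>10: print(n,b,len(P),np.median(P,0).round(4))
print(ctrl.state()["time"],ctrl.state()["tool_pos"])
E
```

```text
scene elev 209 [ 0.6541 -0.1196  0.0788]
scene conv 183 [ 0.4851 -0.2085  0.0803]
scene seal 125 [0.6475 0.187  0.0802]
scene prin 40 [0.4405 0.0308 0.0896]
side elev 182 [ 0.649  -0.1076  0.0804]
side conv 188 [ 0.4812 -0.1964  0.0819]
side seal 250 [0.6439 0.1861 0.0823]
side prin 79 [0.4389 0.0396 0.0912]
wrist elev 443 [ 0.6487 -0.0991  0.0789]
wrist seal 1712 [0.6469 0.1863 0.0817]
15.15 [0.64610005 0.18627059 0.26118846]
```

All three are about 10 mm lower, the printer's button is still out, and the boxes are in place.

```bash
python3 -c "
from station import ctrl
print(ctrl.finish_job())"
```

```text
the job is handed in; nothing more can be done
None
```

I pressed in the elevator, conveyor and sealer buttons in that order and handed the job in; before that, the cameras showed all three about 10 mm down, the printer's button out and the boxes in place, but no verdict was returned.

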